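# Start the stirrer under extraction

## Robot

A 7-joint arm with a two-finger parallel gripper is mounted at the origin on a cart in front of the work surface, level with it; the furniture and walls round the work are solid. World frame = base frame: x ahead of the robot, y to its left, z up, the work surface at z = 0. Lengths are in m, angles in degrees, forces in N, time in s.
With the tool pointing down it reaches from about 0.425 to 0.875 m from the base axis. Payload 4.7 kg.
Tool frame: the origin (TCP) lies on the mounting face of the last link; the fingertips stand 182 mm ahead of it and the grasp point (between the pads) lies 164 mm ahead of it; z points along the fingers, y is the line along which they close (so a half turn about z gives the same grasp; the last joint's range is limited). The gripper opens to 87 mm and grips with 3 to 60 N. Pads are 19 mm wide; open, the fingers measure 117 mm over their backs; the gripper's body (75 mm by 190 mm) begins 51 mm behind the grasp point.
Start: joints at [74.318, 18.392, -4.016, 83.108, 1.295, 78.541, -3.26], TCP at [0.184, -0.623, 0.405] pointing down, gripper open.
Joint ranges: [-163.93, 163.93], [-17.29, 119.83], [-79.2, 71.16], [3.27, 140.29], [-89.18, 269.18], [5.43, 117.66], [-154.24, 154.24]. Speed limits (degrees/s): [147.25, 147.25, 180, 180, 180, 180, 180].

## Interface

Orientations are given as [roll, pitch, yaw] about the fixed x, y, z axes, in that order (R = Rz(yaw) Ry(pitch) Rx(roll)).
In Python, from cell import env gives the robot as it stands.
- The arm moves only by the tool servo_tool, never from a script. Its argument "plan" is a list of rows, each an object with "xyz": the shift along the tool's x, y, z in cm, a list of three; "twist": the turn, a rotation vector about the tool's x, y, z in degrees, a list of three; "jaw": the closure, from 0 (fully open) to 1 (shut). In form: [{"xyz": [x, y, z], "twist": [wx, wy, wz], "jaw": jaw}, ...]. A call has 1 to 10 rows; each row is the pose to reach, as a shift and turn from the pose commanded when the call began, along the tool's axes at that moment; what a row does not reach only later rows make up. A row lasts 1/12 s, in which the tool goes at most 41.7 mm and 7.16 degrees, less where a joint would pass 70% of its speed; a pose out of reach is approached as far as the arm can. A call with a gripper value outside its range is refused whole. The fingers move at their own pace and stop on an object; "newtons" is the grip in N (left out, the last holds). Time passes only in rows, so rows that repeat a pose let the fingers close. It gives the time, the measured TCP pose, the force, the opening and the grip force at its end, in the units of the state.
- env.get_obs(): the state, without advancing time (a new reading comes with each control period).
- env.read_camera(name): name is "scene" or "side" or "wrist"; returns a dict with "img" (480x640x3 uint8, red, green, blue), "camera_matrix" (3x3 intrinsics, pixels), "R" (3x3) and "t" (3): a world point X has camera coordinates R X + t. Camera axes: x right, y down, z forward; pixel columns grow to the right and rows downward; lengths in m; the calibration is good to about 2 mm. A picture is of the moment at which its call begins. There is no depth.
- env.sign_off(): hands the job in; it is judged then, once.
The state is a dict: "time_s": time; "qpos": joint angles; "joint_velocities": joint speeds; "effort": joint torques, N m; "tool_pos": TCP position; "tool_rot": TCP orientation; "force": force on the tool from outside, world axes, zero at the start; "wrist_torque": the same for the moment, N m; "grip_width": finger opening in m; "grasp_force": force on a finger pad.
Only numpy, scipy, OpenCV 4.12 (cv2) and the standard library are available. Lean on these libraries where they do the work, as an engineer would, in place of code of your own. Each camera call takes 0.05 s, during which the arm holds its last target. There are 200 camera calls.

## Task

Get the beaker stirring with the fume extractor running: with closed fingers, first press the front half of the extractor's rocker fully down (the extractor is the box with the slotted grille), then press the front half of the rocker fully down on the stirrer that carries the beaker, and last push that same stirrer's round button fully down. Leave the stirrer with the flat dish switched off, and pick up or push aside nothing: the beaker, the dish and the things standing around stay where they are.

Things in the scene. Friction and masses are not known exactly. Their poses are not given: they have to be found in the camera images.
- extractor: bench fume extractor, fixed: flat grey box 150 (x) x 110 (y) x 55 mm, 60 mm high over the slotted grille that covers the rear of its top; one rocker in the middle of the front of its top, pivot 48 mm before the centre. Origin: centre of underside; x to its rear, z up; front faces the robot, turned up to 0.2 rad
- extractor_rocker (a joint): the extractor's on/off rocker, 24 mm wide, 40 mm front to back, two 20 mm halves in a shallow V over the pivot; turns under about 4 N, stays where left. In rad: 0 = off, rear half level, front half sloping up, its outer edge 6 mm up; 0.3 = on, front half pressed level. On counts above 0.24
- extractor_rocker_press (a point): top of the front half of this rocker, 13 mm in front of the pivot; moves with the rocker. 63 mm above the worktop when off (the outer edge, 7 mm further forward, 2 mm higher); when fully on the front half is level at 59 mm, 4 mm proud of the housing. Press straight down here, staying in front of the pivot
- stirrer_a: magnetic stirrer carrying the beaker, fixed: flat white box 150 (x) x 110 (y) x 38 mm; round steel plate 84 mm across, top 44 mm above the worktop, centre 28 mm behind the middle. On top in front, 48 mm before the middle: rocker (pivot 28 mm to +y, robot's left), round button (28 mm to -y). Origin: centre of underside; x to its rear, z up; front faces the robot, turned up to 0.2 rad
- stirrer_a_rocker (a joint): on/off of the stirrer with the beaker: rocker, 24 mm wide, 40 mm front to back, two 20 mm halves in a shallow V over the pivot; turns under about 4 N, stays where left. In rad: 0 = off, rear half level, front half sloping up, its outer edge 6 mm up; 0.3 = on, front half pressed level. On counts above 0.24
- stirrer_a_rocker_press (a point): top of the front half of this rocker, 13 mm in front of the pivot; moves with the rocker. 46 mm above the worktop when off (the outer edge, 7 mm further forward, 2 mm higher); when fully on the front half is level at 42 mm, 4 mm proud of the housing. Press straight down here, staying in front of the pivot
- stirrer_a_button (a joint): start button of the stirrer with the beaker: travel downward in m, 0 = up, 0.006 = fully down; it goes down under about 3 N and stays where it is left. Counts as down above 0.0045
- stirrer_a_button_top (a point): centre of the top of that round button, 26 mm across; 47 mm above the worktop when up, 41 mm when fully down, still 3 mm proud of the housing
- stirrer_b: the other magnetic stirrer, the same make, carrying the flat dish; to be left off. Origin and axes as for stirrer_a
- stirrer_b_rocker (a joint): on/off rocker of the stirrer with the dish, in rad, 0 = off, 0.3 = on; must stay below 0.1
- stirrer_b_button (a joint): button of the stirrer with the dish, in m, 0 = up, 0.006 = down; must stay below 0.0015
- beaker: small open beaker, 47 mm across and 56 mm high, standing loose on the plate of stirrer_a, its rim 100 mm above the worktop. Origin: centre of the underside
- dish: flat round dish, 61 mm across and 14 mm high, standing loose on the plate of stirrer_b. Origin: centre of the underside
- standard_bottle: small white bottle, 47 mm across and 92 mm high, standing loose behind the appliances. Origin: centre of the underside
- carton: upright white carton 42x42x82 mm standing loose behind the appliances. Origin: centre of the underside
- countdown_timer: white countdown timer 62x62x18 mm lying loose near the front edge of the worktop; its keys are not part of the job. Origin: centre of the underside
- pen: white marker pen with a black cap, 135 mm long and 17 mm thick, lying loose near the front edge, its length along y. Origin: middle of the underside
Not all that is in view belongs to the job. Leave any orange look-alike of the beaker alone.

How it is judged (in metres and radians):
On the way, in this order (a step that is already met when the one before it is completed fails the run):
1. the extractor's rocker is on (value of joint extractor_rocker above 0.24 rad), for 0.1 s.
2. the rocker of the stirrer with the beaker is on (value of joint stirrer_a_rocker above 0.24 rad), for 0.1 s.
3. the round button of the stirrer with the beaker is down (value of joint stirrer_a_button above 0.0045 m), for 0.1 s.
At the end, for the whole second after the job is handed in: Extractor rocker and beaker-stirrer rocker on (over 0.24 rad), that stirrer's button down (over 4.5 mm); dish-stirrer rocker under 0.1 rad, button under 1.5 mm; beaker (upright, at rest) and dish moved under 15 mm, bottle, carton, timer under 20 mm, pen under 30 mm (value of joint each of extractor_rocker, stirrer_a_rocker above 0.24 rad and value of joint stirrer_a_button above 0.0045 m and value of joint stirrer_b_rocker below 0.1 rad and value of joint stirrer_b_button below 0.0015 m and distance of each of beaker, dish from where it was at the start of the episode below 0.015 m and distance of each of standard_bottle, carton, countdown_timer from where it was at the start of the episode below 0.02 m and distance of pen from where it was at the start of the episode below 0.03 m and linear speed of beaker below 0.01 m/s and angle between beaker's own z axis and vertical below 0.05 rad); the robot touches nothing.
It fails at once if the stirrer's rocker is pressed before the extractor is on (value of joint stirrer_a_rocker above 0.1 rad and value of joint extractor_rocker below 0.2 rad).
It fails at once if the round button is pressed before the stirrer's rocker is on (value of joint stirrer_a_button above 0.0015 m and value of joint stirrer_a_rocker below 0.2 rad).
It fails at once if the stirrer with the dish is operated (not (value of joint stirrer_b_rocker below 0.1 rad) or not (value of joint stirrer_b_button below 0.0015 m)).
It fails at once if the beaker or the dish is lifted, carried or pushed off its place (more than 15 mm) (distance of any of beaker, dish from where it was at the start of the episode above 0.015 m).
It fails at once if a bystander is lifted or pushed aside (bottle, carton, timer 20 mm, pen 30 mm) (distance of any of standard_bottle, carton, countdown_timer from where it was at the start of the episode above 0.02 m or distance of pen from where it was at the start of the episode above 0.03 m).
It also fails if it takes over 48 s, if anything falls off the work surface, if the arm or the gripper's body presses on something with over 40 N, if the wrist force passes 120 N, or if a joint passes its speed limit or range.

## Working session

There is one attempt and no reset: what is moved stays moved. The work goes in short steps, Python scripts to look and compute and a tool call to move; the robot and the scene stay as the last step left them, time stands still between calls to the robot, and variables do not carry over. Pictures are saved under pics/ and viewed, at most 10 in all, crops included, and the job is handed in when it is done.

Besides the shell and the picture viewer there is one more tool, called in YAML: its name, and indented under it one key for each argument. servo_tool: Moves the arm, as the interface text tells. Its arguments: {"type":"object","properties":{"plan":{"type":"array","items":{"type":"object","properties":{"xyz":{"type":"array","items":{"type":"number"}},"twist":{"type":"array","items":{"type":"number"}},"jaw":{"type":"number"}}}},"newtons":{"type":"number"}},"required":["plan"]}

```bash
mkdir -p pics
cat > h.py <<'E'
import numpy as np, cv2
from cell import env
def shot(n,f):
    c=env.read_camera(n); cv2.imwrite(f'pics/{f}.png',c['img'][:,:,::-1]); np.savez(f'pics/{f}.npz',**c); return c
def ray(c,u,v,z):
    K,R,t=c['camera_matrix'],c['R'],c['t']
    d=R.T@np.linalg.solve(K,np.array([u,v,1.])); o=-R.T@t
    return o+d*(z-o[2])/d[2]
def proj(c,X):
    p=c['camera_matrix']@(c['R']@np.array(X)+c['t']); return p[:2]/p[2]
E
python3 - <<'E'
from h import *
for n in('scene','side'):
    c=shot(n,n+'0'); print(n,-c['R'].T@c['t'])
o=env.get_obs();print(o)
E
```

```text
scene [-0.07084441  0.4807936   0.61854498]
side [ 0.25264066 -0.68075992  0.75372353]
{'time_s': 0.1, 'qpos': array([74.31925991, 18.43623494, -4.01487439, 83.16643885,  1.29610001,
       78.54092482, -3.26097819]), 'joint_velocities': array([-0.00334272, -0.10885072, -0.05762994, -0.19201351,  0.01220784,
       -0.04143568, -0.04588712]), 'effort': array([ 6.89181525e-05, -4.92570198e+01, -4.05538296e-01, -3.13397312e+01,
       -6.40566624e-02,  3.94420791e-02,  5.12072245e-05]), 'tool_pos': array([ 0.18439704, -0.62311723,  0.40376732]), 'tool_rot': array([-1.79901690e+02,  6.65358449e-03,  1.64889255e+01]), 'force': array([-0.67693071,  0.43512483,  0.15292219]), 'wrist_torque': array([ 0.02592232, -0.04923698,  0.02659605]), 'grasp_force': 0.0, 'grip_width': 0.08685536704601139}
```

View pics/scene0.png

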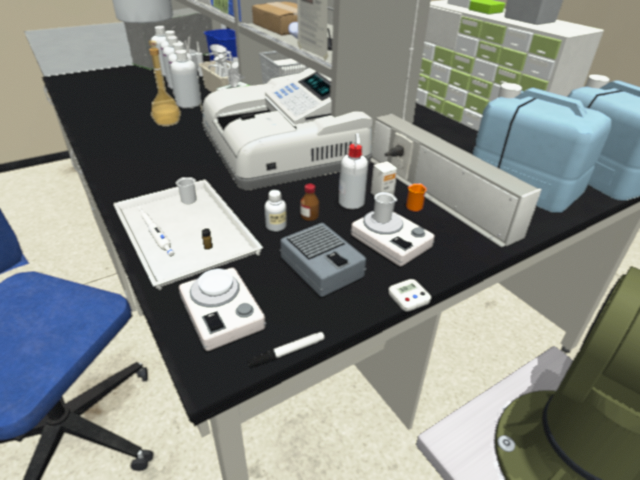

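View pics/side0.png

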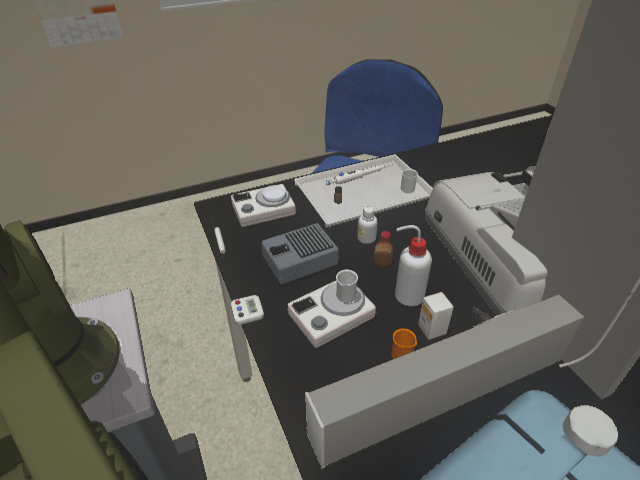

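The beaker stirrer is at scene (392,235) / side (332,308), with the grey beaker on it. The dish stirrer is at scene (222,305) / side (263,203), to be left off. The extractor is at scene (322,257) / side (300,252), and the orange look-alike at scene (416,197) stays alone. I'll confirm this in one enlarged crop.

Run:
```python
from h import *
a=cv2.imread('pics/scene0.png')[185:305,270:450]; b=cv2.imread('pics/side0.png')[215:355,250:390]
a=cv2.resize(a,None,fx=2.4,fy=2.4,interpolation=cv2.INTER_CUBIC);b=cv2.resize(b,None,fx=2.5,fy=2.5,interpolation=cv2.INTER_CUBIC)
o=np.zeros((350,790,3),np.uint8);o[:a.shape[0],:a.shape[1]]=a;o[:b.shape[0],436:436+b.shape[1]]=b
cv2.imwrite('pics/crop.png',o)
for n,L in dict(scene=[('xr',338,259,.06),('ar',401,242,.042),('ab',418,232,.047)],side=[('xr',281,249,.06),('ar',303,304,.042),('ab',319,323,.047)]).items():
    c=np.load(f'pics/{n}0.npz')
    for k,u,v,z in L: print(n,k,ray(c,u,v,z).round(4))
```

```text
scene xr [0.4763 0.0767 0.06  ]
scene ar [ 0.4725 -0.0822  0.042 ]
scene ab [ 0.4764 -0.1324  0.047 ]
side xr [0.483  0.0734 0.06  ]
side ar [ 0.4719 -0.0833  0.042 ]
side ab [ 0.4802 -0.1453  0.047 ]
```

View pics/crop.png

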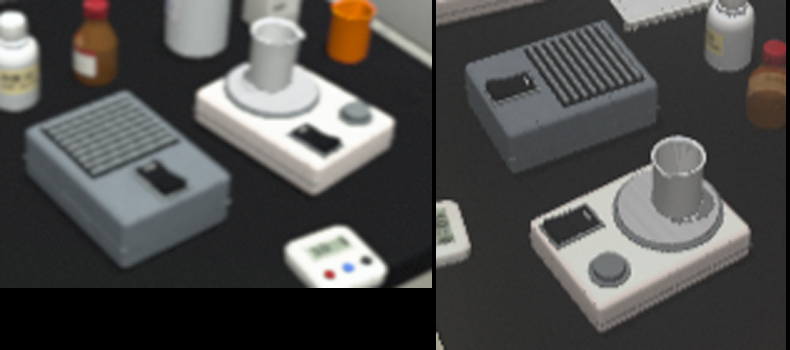

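The crop confirms the grey box with the slotted grille and single rocker, and the white stirrer with the grey beaker. Its rocker is at scene (401,242) and its button at scene (418,232). Moving above them now.

servo_tool:
  plan:
    - {"xyz": [2.4,-2.9,-0.1],"twist": [0,0,1],"jaw": 1}
    - {"xyz": [4.8,-5.8,-0.2],"twist": [0,0,2],"jaw": 1}
    - {"xyz": [7.2,-8.7,-0.3],"twist": [0,0,3],"jaw": 1}
    - {"xyz": [9.6,-11.6,-0.4],"twist": [0,0,4],"jaw": 1}
    - {"xyz": [12,-14.5,-0.5],"twist": [0,0,5],"jaw": 1}
    - {"xyz": [14.4,-17.4,-0.6],"twist": [0,0,6],"jaw": 1}
    - {"xyz": [16.8,-20.3,-0.7],"twist": [0,0,7],"jaw": 1}
    - {"xyz": [19.2,-23.2,-0.8],"twist": [0,0,8],"jaw": 1}
    - {"xyz": [21.6,-26.1,-0.8],"twist": [0,0,8],"jaw": 1}
    - {"xyz": [21.6,-26.1,-0.8],"twist": [0,0,8],"jaw": 1}

```text
time_s: 0.93
tool_pos: [0.321, -0.3049, 0.4129]
tool_rot: [-179.9, -0.1, 9.1]
force: [0.4, -0.5, -0.6]
grip_width: 0.0281
grasp_force: 0.0
```

servo_tool:
  plan:
    - {"xyz": [2.2,-3.6,0],"twist": [0,0,1],"jaw": 1}
    - {"xyz": [4.4,-7.2,0],"twist": [0,0,2],"jaw": 1}
    - {"xyz": [6.6,-10.8,0],"twist": [0,0,3],"jaw": 1}
    - {"xyz": [8.8,-14.4,0],"twist": [0,0,4],"jaw": 1}
    - {"xyz": [11,-18,0],"twist": [0,0,5],"jaw": 1}
    - {"xyz": [13.2,-21.6,0],"twist": [0,0,6],"jaw": 1}
    - {"xyz": [15.4,-25.2,0],"twist": [0,0,7],"jaw": 1}
    - {"xyz": [17.7,-28.9,0],"twist": [0,0,8.5],"jaw": 1}
    - {"xyz": [17.7,-28.9,0],"twist": [0,0,8.5],"jaw": 1}
    - {"xyz": [17.7,-28.9,0],"twist": [0,0,8.5],"jaw": 1}

```text
time_s: 1.77
tool_pos: [0.4504, 0.0032, 0.4127]
tool_rot: [-180.0, 0.0, 0.4]
force: [-0.3, -1.0, 0.2]
grip_width: 0.0005
grasp_force: 0.0
```

Run:
```python
from h import *
c=shot('wrist','w1'); print(-c['R'].T@c['t'],c['R']); print(env.get_obs()['tool_pos'])
```

```text
[0.52407578 0.00429468 0.39170414] [[ 6.94806097e-03 -9.99974837e-01 -1.43141864e-03]
 [-9.62704486e-01 -7.07625268e-03  2.70462564e-01]
 [-2.70465888e-01 -5.01157240e-04 -9.62729428e-01]]
[0.44990507 0.00066221 0.41245932]
```

View pics/w1.png

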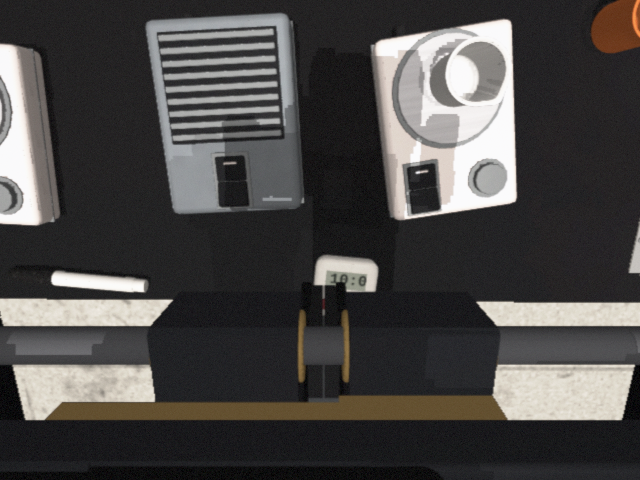

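The wrist view shows the extractor rocker with its fold at (232,181) and front edge at (234,208). On the beaker stirrer the rocker fold is at (422,187), the front edge at (425,213) and the button at (488,179). The pen and timer lie in front.

Run:
```python
from h import *
c=np.load('pics/w1.npz')
for k,u,v,z in [('xpiv',232,181,.059),('xedge',234,208,.065),('xfl',174,212,.055),('xfr',302,208,.055),('apiv',422,187,.042),('aedge',425,213,.048),('afl',393,219,.038),('afr',516,202,.038),('abut',488,179,.047)]:
    print(k,ray(c,u,v,z).round(4))
```

```text
xpiv [0.4817 0.0783 0.059 ]
xedge [0.4607 0.0765 0.065 ]
xfl [0.455  0.1292 0.055 ]
xfr [0.4591 0.022  0.055 ]
apiv [ 0.4756 -0.08    0.042 ]
aedge [ 0.4542 -0.0827  0.048 ]
afl [ 0.4466 -0.0574  0.038 ]
afr [ 0.4625 -0.1639  0.038 ]
abut [ 0.4834 -0.1336  0.047 ]
```

servo_tool:
  plan:
    - {"xyz": [0.6,-2.6,1],"twist": [0,0,-1],"jaw": 1}
    - {"xyz": [1.2,-5.2,3],"twist": [0,0,-2],"jaw": 1}
    - {"xyz": [1.8,-7.7,6],"twist": [0,0,-2],"jaw": 1}
    - {"xyz": [1.8,-7.7,9],"twist": [0,0,-2],"jaw": 1}
    - {"xyz": [1.8,-7.7,12],"twist": [0,0,-2],"jaw": 1}
    - {"xyz": [1.8,-7.7,14],"twist": [0,0,-2],"jaw": 1}
    - {"xyz": [1.8,-7.7,14.8],"twist": [0,0,-2],"jaw": 1}
    - {"xyz": [1.8,-7.7,14.8],"twist": [0,0,-2],"jaw": 1}
    - {"xyz": [1.8,-7.7,14.8],"twist": [0,0,-2],"jaw": 1}

```text
time_s: 2.57
tool_pos: [0.4682, 0.076, 0.2651]
tool_rot: [180.0, 0.0, 1.9]
force: [-0.2, -0.8, 0.2]
grip_width: 0.0004
grasp_force: 0.0
```

Run:
```python
from h import *
c=shot('wrist','w2'); o=env.get_obs(); print(o['tool_pos'],o['tool_rot'],o['force'],proj(c,[.4687,.0772,.062]),proj(c,o['tool_pos']-[0,0,.182]))
```

```text
[0.46863128 0.07641762 0.26582159] [ 1.79971715e+02 -9.59756112e-02  1.89765663e+00] [-0.1933624  -0.32843668  0.84778266] [322.1307418  286.92429939] [323.81571448 306.39942549]
```

View pics/w2.png

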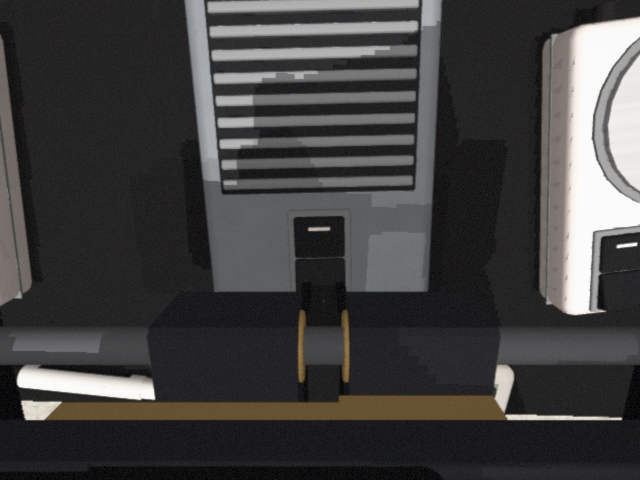

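The fingers are centred over the rocker, with the fold visible at (320,258) just behind the tips. Pressing.

servo_tool:
  plan:
    - {"xyz": [0,0,0.8],"twist": [0,0,0],"jaw": 1}
    - {"xyz": [0,0,1.5],"twist": [0,0,0],"jaw": 1}
    - {"xyz": [0,0,1.9],"twist": [0,0,0],"jaw": 1}
    - {"xyz": [0,0,2.2],"twist": [0,0,0],"jaw": 1}
    - {"xyz": [0,0,2.4],"twist": [0,0,0],"jaw": 1}
    - {"xyz": [0,0,2.5],"twist": [0,0,0],"jaw": 1}
    - {"xyz": [0,0,2.5],"twist": [0,0,0],"jaw": 1}
    - {"xyz": [0,0,2.5],"twist": [0,0,0],"jaw": 1}

```text
time_s: 3.28
tool_pos: [0.468, 0.0772, 0.2414]
tool_rot: [179.9, 0.1, 2.0]
force: [-7.8, -2.0, 19.5]
grip_width: 0.0008
grasp_force: 9.7
```

servo_tool:
  plan:
    - {"xyz": [0,0,-2],"twist": [0,0,0],"jaw": 1}
    - {"xyz": [0,0,-5],"twist": [0,0,0],"jaw": 1}
    - {"xyz": [0,0,-8],"twist": [0,0,0],"jaw": 1}
    - {"xyz": [-0.2,3.5,-10],"twist": [0,0,-1.5],"jaw": 1}
    - {"xyz": [-0.4,7,-12],"twist": [0,0,-3],"jaw": 1}
    - {"xyz": [-0.7,10.5,-12],"twist": [0,0,-4.5],"jaw": 1}
    - {"xyz": [-1,14,-12],"twist": [0,0,-6.5],"jaw": 1}
    - {"xyz": [-1,15.8,-12],"twist": [0,0,-6.5],"jaw": 1}
    - {"xyz": [-1,15.8,-12],"twist": [0,0,-6.5],"jaw": 1}
    - {"xyz": [-1,15.8,-12],"twist": [0,0,-6.5],"jaw": 1}

```text
time_s: 4.12
tool_pos: [0.4633, -0.0818, 0.3595]
tool_rot: [-180.0, -0.0, 8.3]
force: [1.4, 0.7, 0.4]
grip_width: 0.0007
grasp_force: 0.0
```

Run:
```python
from h import *
c=shot('wrist','w3'); o=env.get_obs(); print(o['tool_pos'],o['tool_rot'],o['force']); print(proj(c,[.4765,-.0795,.042]),proj(c,[.4542,-.0827,.048]),proj(c,[.484,-.134,.047]))
```

```text
[ 0.46346897 -0.08039004  0.35955134] [-1.79951320e+02 -1.97721473e-03  8.49877876e+00] [-0.07862706  1.2987942  -0.06422141]
[324.15554558 212.54620767] [324.03673211 244.16900066] [399.98572616 214.63613552]
```

View pics/w3.png

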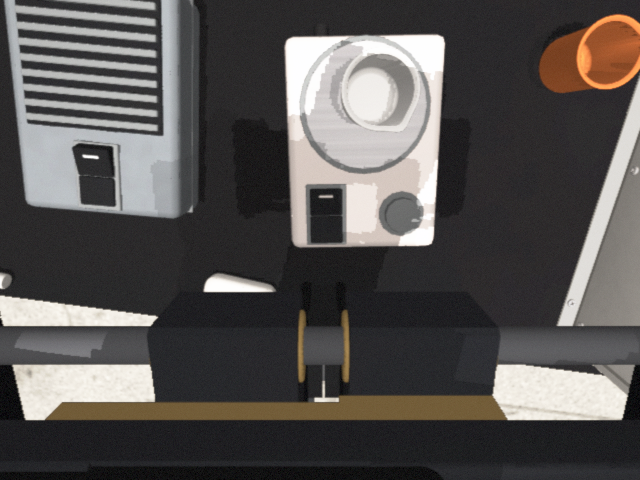

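The extractor rocker now shows its rear half raised, at (93,158), so it is on. The stirrer rocker fold is at (326,215) and the button at (402,214), both close to prediction. Pressing the stirrer rocker.

servo_tool:
  plan:
    - {"xyz": [0,0.1,3],"twist": [0,0,0],"jaw": 1}
    - {"xyz": [0,0.1,6],"twist": [0,0,0],"jaw": 1}
    - {"xyz": [0,0.1,9],"twist": [0,0,0],"jaw": 1}
    - {"xyz": [0,0.1,11.5],"twist": [0,0,0],"jaw": 1}
    - {"xyz": [0,0.1,12.6],"twist": [0,0,0],"jaw": 1}
    - {"xyz": [0,0.1,13.1],"twist": [0,0,0],"jaw": 1}
    - {"xyz": [0,0.1,13.4],"twist": [0,0,0],"jaw": 1}
    - {"xyz": [0,0.1,13.6],"twist": [0,0,0],"jaw": 1}
    - {"xyz": [0,0.1,13.6],"twist": [0,0,0],"jaw": 1}
    - {"xyz": [0,0.1,13.6],"twist": [0,0,0],"jaw": 1}

```text
time_s: 5.0
tool_pos: [0.4645, -0.082, 0.225]
tool_rot: [179.9, -0.2, 8.5]
force: [-0.2, 0.0, 0.8]
grip_width: 0.0005
grasp_force: 0.0
```

servo_tool:
  plan:
    - {"xyz": [0,0,0.1],"twist": [0,0,0],"jaw": 1}
    - {"xyz": [0,0,0.2],"twist": [0,0,0],"jaw": 1}
    - {"xyz": [0,0,0.2],"twist": [0,0,0],"jaw": 1}

```text
time_s: 5.25
tool_pos: [0.4648, -0.082, 0.2244]
tool_rot: [179.9, -0.1, 8.5]
force: [-5.4, 0.7, 17.2]
grip_width: 0.0003
grasp_force: 8.8
```

servo_tool:
  plan:
    - {"xyz": [0,0,-2],"twist": [0,0,0],"jaw": 1}
    - {"xyz": [0,0,-5],"twist": [0,0,0],"jaw": 1}
    - {"xyz": [0,1,-8],"twist": [0,0,0],"jaw": 1}
    - {"xyz": [0.5,3,-10],"twist": [0,0,0],"jaw": 1}
    - {"xyz": [1.3,5.5,-10],"twist": [0,0,0],"jaw": 1}
    - {"xyz": [1.3,5.5,-10],"twist": [0,0,0],"jaw": 1}
    - {"xyz": [1.3,5.5,-10],"twist": [0,0,0],"jaw": 1}

```text
time_s: 5.83
tool_pos: [0.4849, -0.136, 0.3224]
tool_rot: [180.0, -0.1, 8.3]
force: [-0.2, -0.1, -0.3]
grip_width: 0.0004
grasp_force: 0.0
```

Run:
```python
from h import *
c=shot('wrist','w4'); o=env.get_obs(); print(o['tool_pos'],o['tool_rot'],o['force']); print(proj(c,[.484,-.134,.047]))
```

```text
[ 0.4844983  -0.13468054  0.32184628] [-1.79988892e+02 -2.39117966e-02  8.43109217e+00] [-1.06839549  0.47003749 -0.45462913]
[320.82515482 247.35724586]
```

View pics/w4.png

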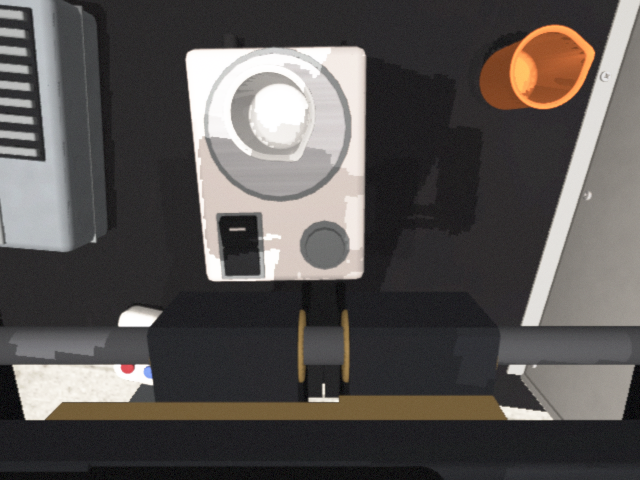

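The button is at (324,245), within 3 px of the prediction. Before pressing it I'll check the stirrer rocker with a before/after crop.

Run:
```python
from h import *
def cr(f,x,y,w,h): 
    a=cv2.imread(f'pics/{f}.png')[y:y+h,x:x+w].astype(float); return cv2.resize(np.clip(a*1.6+20,0,255).astype(np.uint8),(260,300),interpolation=cv2.INTER_CUBIC)
cv2.imwrite('pics/cmp.png',np.hstack([cr('w3',296,175,65,75),cr('w4',203,205,70,80),cr('w3',65,135,65,75)]))
```

```text
(no output)
```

View pics/cmp.png

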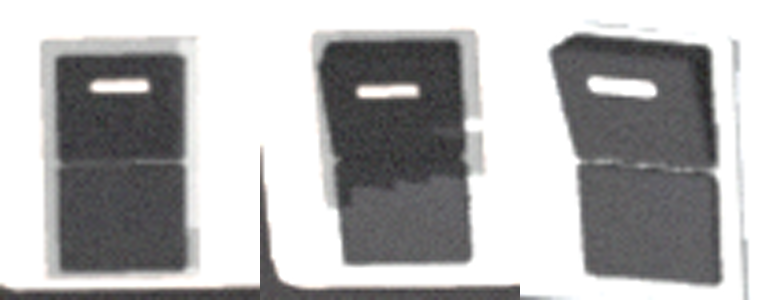

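The crop shows both rockers with the rear half raised, so both are on. Pressing the button.

servo_tool:
  plan:
    - {"xyz": [0,0,3],"twist": [0,0,0],"jaw": 1}
    - {"xyz": [0,0,6],"twist": [0,0,0],"jaw": 1}
    - {"xyz": [0,0,8.5],"twist": [0,0,0],"jaw": 1}
    - {"xyz": [0,0,9.2],"twist": [0,0,0],"jaw": 1}
    - {"xyz": [0,0,9.6],"twist": [0,0,0],"jaw": 1}
    - {"xyz": [0,0,9.9],"twist": [0,0,0],"jaw": 1}
    - {"xyz": [0,0,10],"twist": [0,0,0],"jaw": 1}
    - {"xyz": [0,0,10],"twist": [0,0,0],"jaw": 1}
    - {"xyz": [0,0,10],"twist": [0,0,0],"jaw": 1}

```text
time_s: 6.63
tool_pos: [0.4843, -0.1334, 0.2236]
tool_rot: [-180.0, 0.1, 8.5]
force: [-7.5, 2.7, 8.7]
grip_width: 0.0002
grasp_force: 4.6
```

servo_tool:
  plan:
    - {"xyz": [0,0,0.1],"twist": [0,0,0],"jaw": 1}
    - {"xyz": [0,0,0.1],"twist": [0,0,0],"jaw": 1}
    - {"xyz": [0,0,0.1],"twist": [0,0,0],"jaw": 1}

```text
time_s: 6.88
tool_pos: [0.4844, -0.1333, 0.2235]
tool_rot: [180.0, 0.2, 8.5]
force: [-9.5, 3.1, 16.5]
grip_width: 0.0006
grasp_force: 8.4
```

At the stop, so lifting off.

servo_tool:
  plan:
    - {"xyz": [0,0,-2],"twist": [0,0,0],"jaw": 1}
    - {"xyz": [0,0,-5],"twist": [0,0,0],"jaw": 1}
    - {"xyz": [0,0,-8],"twist": [0,0,0],"jaw": 1}
    - {"xyz": [0,0,-11],"twist": [0,0,0],"jaw": 1}
    - {"xyz": [0,0,-14],"twist": [0,0,0],"jaw": 1}
    - {"xyz": [0,0,-14],"twist": [0,0,0],"jaw": 1}
    - {"xyz": [0,0,-14],"twist": [0,0,0],"jaw": 1}

```text
time_s: 7.47
tool_pos: [0.4856, -0.1341, 0.3641]
tool_rot: [179.7, -0.3, 8.5]
force: [-0.4, -0.2, -0.0]
grip_width: 0.0004
grasp_force: 0.0
```

Run:
```python
from h import *
c=shot('wrist','w5'); o=env.get_obs(); print(o['tool_pos'],o['force'])
```

```text
[ 0.48486025 -0.1341436   0.36220295] [-0.56627852 -0.26118383  0.07537146]
```

View pics/w5.png

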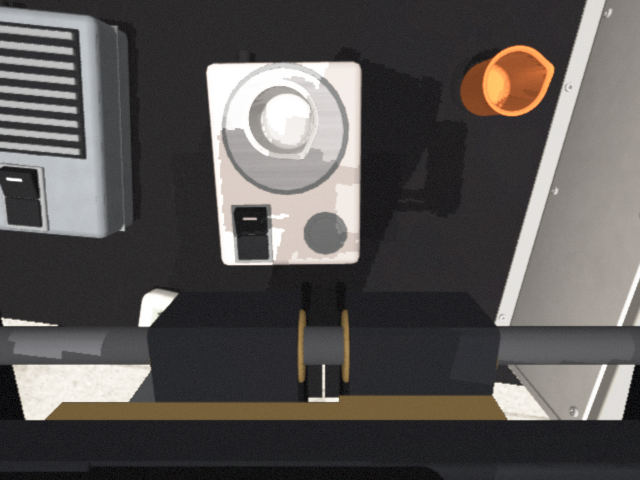

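The button at (325,232) is down, both rockers are on at (20,197) and (252,233), and the beaker is in place. Handing in.

```bash
python3 -c "
from cell import env
print(env.sign_off())"
```

```text
the job is handed in; nothing more can be done
None
```

I pressed the extractor rocker, then the beaker-stirrer rocker, then its round button, each to its stop and in that order, and handed the job in with the arm clear; `sign_off()` returned no verdict.

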